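# Pin the bracket, hold the spring clip open over its flange

## Robot

A 7-joint arm with a two-finger parallel gripper is mounted at the origin on a cart in front of the work surface, level with it; the furniture and walls round the work are solid. World frame = base frame: x ahead of the robot, y to its left, z up, the work surface at z = 0. Lengths are in mm, angles in rad, forces in N, time in s.
With the tool pointing down it reaches from about 400 to 875 mm from the base axis. Payload 4.4 kg.
Tool frame: the origin (TCP) lies midway between the tips of the shut fingers; the grasp point (between the pads) lies 19 mm behind it; z points along the fingers, y is the line along which they close (so a half turn about z gives the same grasp; the last joint's range is limited). The gripper opens to 85 mm and grips with 20 to 120 N. Pads are 22 mm wide; open, the fingers measure 114 mm over their backs; the gripper's body (76 mm by 85 mm) begins 54 mm behind the grasp point. The pads swing forward as they close: fully open they stand 13 mm farther back than shut.
Start: joints at [1.204, 0.628, 0.038, 1.517, -0.027, 0.996, -0.02], TCP at [192.613, -620.821, 231.313] pointing down, gripper open.
Joint ranges: [-3.06, 3.06], [-0.37, 2.12], [-1.25, 1.32], [0.18, 2.47], [-1.1, 4.24], [0.23, 1.98], [-2.94, 2.94]. Speed limits (rad/s): [2.57, 2.57, 3.14, 3.14, 3.14, 3.14, 3.14].

## Interface

Orientations are given as [roll, pitch, yaw] about the fixed x, y, z axes, in that order (R = Rz(yaw) Ry(pitch) Rx(roll)).
In Python, from cell import ctrl, get_image, get_calibration gives the robot as it stands.
- The arm moves only by the shell command python3 -m creep 'ROWS'. ROWS is JSON, a list of rows, each an object of numbers: "dx", "dy", "dz": the shift along the world's x, y, z normalised to -1 to 1, where 1 is 0.4 m; "rx", "ry", "rz": the turn, a rotation vector about the world's x, y, z normalised to -1 to 1, where 1 is 2 pi rad; "grip": the closure, from -1 (fully open) to 1 (shut). A call has exactly 5 rows; each row is the pose to reach, as a shift and turn from the pose commanded when the call began, turning the shorter way round; what a row does not reach only later rows make up. A row lasts 1/8 s, in which the tool goes at most 62.5 mm and 10.7 degrees, less where a joint would pass 70% of its speed; a pose out of reach is approached as far as the arm can. A call with a number of a shift or a turn outside -1 to 1 is refused whole. A call with a gripper value outside its range is refused whole. The fingers move at their own pace and stop on an object; the grip force is fixed at half the most. Time passes only in rows, so rows that repeat a pose let the fingers close, or fill a call up. It gives the time, the measured TCP pose, the force, the opening and the grip force at its end, in the units of the state.
- ctrl.read_state(): the state, without advancing time (a new reading comes with each control period).
- get_image(name): name is "scene" or "top" or "wrist"; returns the picture (480x640x3 uint8, red, green, blue); there is no depth.
- get_calibration(name): a dict with "mtx" (3x3 intrinsics, pixels), "distortion" ([k1, k2, p1, p2, k3] as OpenCV has them; the pictures are not rectified), "world_from_camera" (4x4, takes a point from camera to world coordinates). Camera axes: x right, y down, z forward; pixel columns grow to the right and rows downward; lengths in mm; the calibration is good to about 2 mm. A picture is of the moment at which its call begins: read the wrist's pose just before it. get_calibration takes no time and is no camera call; for the wrist camera it gives the pose at the moment of the call.
- ctrl.finish_job(): hands the job in; it is judged then, once.
The state is a dict: "clock": time; "qpos": joint angles; "qd": joint speeds; "tau": joint torques, N m; "eef_pos": TCP position; "tool_rot": TCP orientation; "force": force on the tool from outside, world axes, zero at the start; "torque": the same for the moment, N m; "width": finger opening in mm; "gripper_force": force on a finger pad.
Only numpy, scipy, OpenCV 4.12 (cv2) and the standard library are available. Lean on these libraries where they do the work, as an engineer would, in place of code of your own. Each camera call takes 0.05 s, during which the arm holds its last target. There are 200 camera calls.

## Task

Lock the angle bracket in its bonding fixture: fit the red-headed locating pin down through the hole in the bracket's foot, fully home, and let go of it. Then squeeze the spring clip wide open by its handles, lift it off its rail and lower it astride the top edge of the bracket's upright flange, midway between the two blue tape bands, square to the edge and without pressing hard on the bracket or shifting it. Finish there still holding the clip wide open, one orange jaw pad on each side of the flange, the pads' middles well below the edge and the clip touching nothing but your fingers, so that I can slip a coupon tab under a jaw; leave the black-headed pin and the loose coupon where they are.

Things in the scene. Friction and masses are not known exactly. Their poses are not given: they have to be found in the camera images.
- fixture: Bonding fixture: grey plate 94 (x) x 172 (y) x 20 mm high on the bench, fixed, with low steel fences (9 mm high) round the bracket. Origin: centre of its underside; x across (away from the robot at yaw 0), y along its length, z up.
- bush (a point): Mouth of the fixture's vertical locating bore, on the plate's top face (20 mm above the bench), on the bore's axis, 12 mm in -x and 45 mm in -y from the fixture's centre. Bore 10 mm across, right through the plate, 1 mm chamfer. Axes as the fixture's. The bracket's foot (4 mm thick) lies over it.
- bracket: Loose aluminium angle bracket, 4 mm sheet, 0.3 kg, lying between the fixture's fences with 1 mm play. Foot 60 (x) x 140 (y) mm flat on the fixture; flange upright along its +x edge, top 54 mm above the foot's underside. Origin: centre of the foot's underside; axes as the fixture's. Hole in the foot 12 mm across over the fixture's bore, its centre 38 mm before the flange's front face.
- bond_edge (a point): Target: on the flange's top edge (74 mm above the bench), mid-thickness, midway between the two blue tape bands (42 mm of bare metal between them), 22 mm in +y from the bracket's middle. Axes as the bracket's: x through the flange, y along the edge, z up.
- stand: Fixed light-wood stand 72 (x) x 200 (y) x 26 mm high. Two vertical holes (12 mm across, 23 deep), 22 and 70 mm in -y from its centre, hold the two pins, either in either. On its +y half an upright aluminium rail strip along y, 5 mm thick, 78 mm long, top 76 mm above the bench, carries the clip. Origin: centre of its underside.
- red_pin: Loose locating pin standing in the stand, 45 g: steel shank 8 mm across, 20 mm long, foot chamfered 2 mm; then a 4 mm shoulder 21 mm across; then a ribbed red head 20 mm across, its top 56 mm above the origin. Origin: centre of the shank's foot, z up the pin; at the start 6 mm above the bench. Home: shoulder on the bracket's foot, origin 16 mm below the bore's mouth.
- black_pin: The other pin in the stand: the same with a black head and a 10 mm shank, too thick for the fixture. Stays in the stand. Origin as red_pin's.
- clip: Spring clip, 80 g: two dark steel levers on a rivet, 24 mm wide, orange handle sleeves and jaw pads. Stands jaws down across the stand's rail, rivet 20 mm above the rail top. This body is one lever; origin on the rivet's middle, y along the rivet, z up at the start; it tilts by half the joint value. Pads 27 to 47 mm below the rivet, handles to 64 mm above it. Same either way round.
- clip_lever (a joint): Angle between the clip's levers (rad): 0 as nipped on the 5 mm rail; grows as the handles are squeezed together; stop at 0.50 (wide open: handles parallel, 29 mm over them, 23 mm between the pads' middles). A spring resists with about 8 N at the handles at 0, 16 N at 0.5, and shuts the clip when let go.
- pad_a (a point): Middle of the inner face of the jaw pad on the lever clip (-x side of the rivet at the start), 37 mm below the rivet.
- pad_b (a point): Middle of the inner face of the other jaw pad, 37 mm below the rivet (+x side at the start).
- grip_a (a point): Place to squeeze on the outer face of the handle of clip, about 45 mm above the rivet; on the rail the two such places stand 52 mm apart along the clip's x.
- grip_b (a point): Place to squeeze on the outer face of the other handle.
- coupon_1: Loose fibre coupon 45 x 270 x 8 mm lying on the bench near its front edge; leave it where it is. Origin: centre of its underside.
Things that resemble listed ones, but are neither listed nor needed, are in the scene too. There is more than one size of the bracket; the one meant has the size given above.

How it is judged (in metres and radians):
On the way, in this order (a step that is already met when the one before it is completed fails the run):
1. the red pin is fully home through the bracket's foot in the fixture's bore, and let go (horizontal distance between red_pin and bush below 0.004 m and z of red_pin in the frame of bush below -0.013 m and angle between red_pin's own z axis and vertical below 0.1 rad and z of bracket in the frame of fixture below 0.023 m and angle between bracket's own z axis and vertical below 0.05 rad and contact force between red_pin and the fingers below 0.1 N), for 0.2 s.
2. the clip, squeezed open, is lifted clear of its rail (contact force between clip and stand below 0.05 N and value of joint clip_lever above 0.2 rad and height (world z) of each of pad_a, pad_b above 0.085 m and contact force between clip and the fingers above 2 N), for 0.1 s.
At the end, for the whole second after the job is handed in: Red pin home (4 mm, 13 mm deep), let go; bracket flat; fingers hold the clip still, open over 0.3 rad, touching neither bracket nor fixture; pad middles on opposite sides, over 4.5 mm from the flange's mid-plane, 6 to 35 mm below its edge, within 13 mm of bond_edge along it (0.3 rad) (all of step 1 and value of joint clip_lever above 0.3 rad and ((x of pad_a in the frame of bond_edge below -0.0045 m and x of pad_b in the frame of bond_edge above 0.0045 m) or (x of pad_b in the frame of bond_edge below -0.0045 m and x of pad_a in the frame of bond_edge above 0.0045 m)) and z of pad_a in the frame of bond_edge between -0.035 and -0.006 m and y of pad_a in the frame of bond_edge between -0.013 and 0.013 m and z of pad_b in the frame of bond_edge between -0.035 and -0.006 m and y of pad_b in the frame of bond_edge between -0.013 and 0.013 m and angle between the y axis of clip and the y axis of bond_edge, either way round below 0.3 rad and contact force between clip and bracket below 0.2 N and contact force between clip and fixture below 0.2 N and contact force between clip and red_pin below 0.2 N and contact force between clip and the fingers above 2 N and linear speed of clip below 0.03 m/s); the arm keeps its last pose, push and grip.
It fails at once if the black-headed pin is taken or knocked (moved over 15 mm) (distance of black_pin from where it was at the start of the episode above 0.015 m).
It fails at once if the bracket is knocked out of place (moved over 15 mm) (distance of bracket from where it was at the start of the episode above 0.015 m).
It fails at once if the loose coupon is disturbed (moved over 20 mm) (distance of coupon_1 from where it was at the start of the episode above 0.02 m).
It fails at once if the clip is pressed on the bracket with more than 20 N (contact force between clip and bracket above 20 N).
It also fails if it takes over 64 s, if anything falls off the work surface, if the arm or the gripper's body presses on something with over 40 N, if the wrist force passes 120 N, or if a joint passes its speed limit or range.

## Working session

There is one attempt and no reset: what is moved stays moved. The work goes in short steps, Python scripts to look and compute and a shell command to move; the robot and the scene stay as the last step left them, time stands still between calls to the robot, and variables do not carry over. Pictures are saved under pics/ and viewed, at most 12 in all, crops included, and the job is handed in when it is done.

```bash
ls; mkdir -p pics; python3 - <<'E'
from cell import ctrl,get_image,get_calibration
import cv2
print(ctrl.read_state())
for n in("scene","top"):
    cv2.imwrite(f"pics/{n}0.png",get_image(n)[...,::-1]); c=get_calibration(n);print(n,c)
E
```

```text
pics
{'clock': 0.0, 'qpos': array([ 1.20417616,  0.62934094,  0.03844592,  1.51833924, -0.02698354,
        0.99632823, -0.0200207 ]), 'qd': array([ 0.00090295, -0.00086693,  0.00035213, -0.00193594, -0.00069312,
        0.00088947, -0.0017165 ]), 'tau': array([-5.79369098e-04, -5.63405085e+01,  1.22572806e+00, -1.93451142e+01,
        1.09319069e-02,  1.05787633e-02, -8.66778649e-07]), 'eef_pos': array([ 192.43527155, -620.2130407 ,  230.401743  ]), 'tool_rot': array([-3.13969546e+00,  4.05760695e-05,  3.00805909e-01]), 'force': array([-0.17166352, -0.04530747,  0.25009748]), 'torque': array([0.01776954, 0.03865604, 0.01258722]), 'gripper_force': 0.0, 'width': 85.02576714349034}
scene {'mtx': array([[559.51754993,   0.        , 321.08062527],
       [  0.        , 559.51754993, 233.24845448],
       [  0.        ,   0.        ,   1.        ]]), 'distortion': array([0.01376603, 0.        , 0.        , 0.        , 0.        ]), 'world_from_camera': array([[-5.73653905e-01, -6.07574589e-01,  5.49339892e-01,
        -3.31354536e+01],
       [-8.19021708e-01,  4.34615497e-01, -3.74583517e-01,
         5.51490555e+02],
       [-1.11642038e-02, -6.64802594e-01, -7.46935655e-01,
         7.95497500e+02],
       [ 0.00000000e+00,  0.00000000e+00,  0.00000000e+00,
         1.00000000e+00]])}
top {'mtx': array([[465.28846367,   0.        , 320.83299997],
       [  0.        , 465.28846367, 236.52390111],
       [  0.        ,   0.        ,   1.        ]]), 'distortion': array([-0.06598052,  0.        ,  0.        ,  0.        ,  0.        ]), 'world_from_camera': array([[-2.02024887e-02, -9.97604375e-01,  6.61616956e-02,
         4.07095888e+02],
       [-9.99768564e-01,  1.96682210e-02, -8.71667205e-03,
         2.43014284e+02],
       [ 7.39450732e-03, -6.63224819e-02, -9.97770840e-01,
         9.52184032e+02],
       [ 0.00000000e+00,  0.00000000e+00,  0.00000000e+00,
         1.00000000e+00]])}
```

View pics/top0.png

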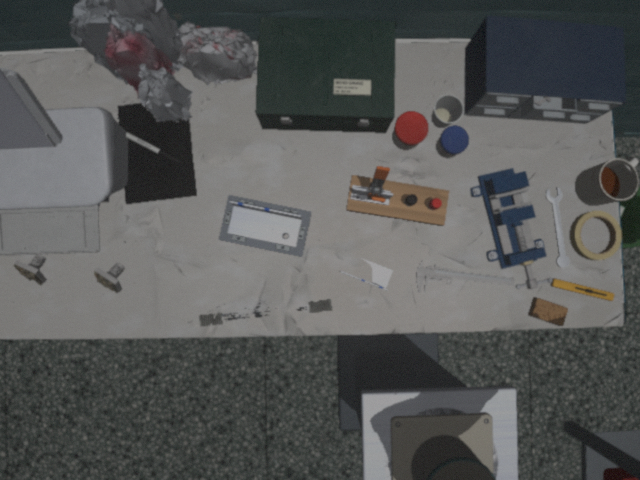

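View pics/scene0.png

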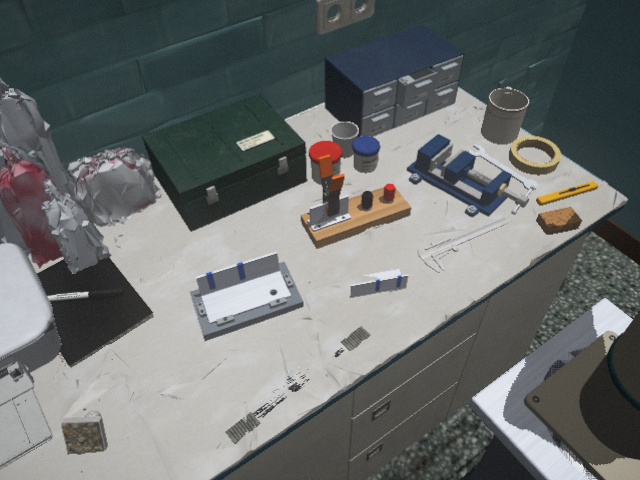

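The top view shows the fixture at about (265,225), and the stand at (398,200) with the clip at (378,180), black pin at (411,200) and red pin at (436,203). The scene view shows the same items, with the small look-alike bracket at (378,285). I'll zoom in for measuring.

```bash
python3 - <<'E'
import cv2,numpy as np
t=cv2.imread("pics/top0.png");s=cv2.imread("pics/scene0.png")
def cr(im,x,y):return cv2.resize(im[y:y+75,x:x+100],(400,300),interpolation=cv2.INTER_CUBIC)
def cs(im,x,y):return cv2.resize(im[y:y+100,x:x+133],(400,300),interpolation=cv2.INTER_CUBIC)
o=np.vstack([np.hstack([cr(t,215,187),cr(t,345,160)]),np.hstack([cs(s,180,245),cs(s,290,150)])])
cv2.imwrite("pics/crop0.png",cv2.convertScaleAbs(o,alpha=1.3))
E
```

```text
(no output)
```

View pics/crop0.png

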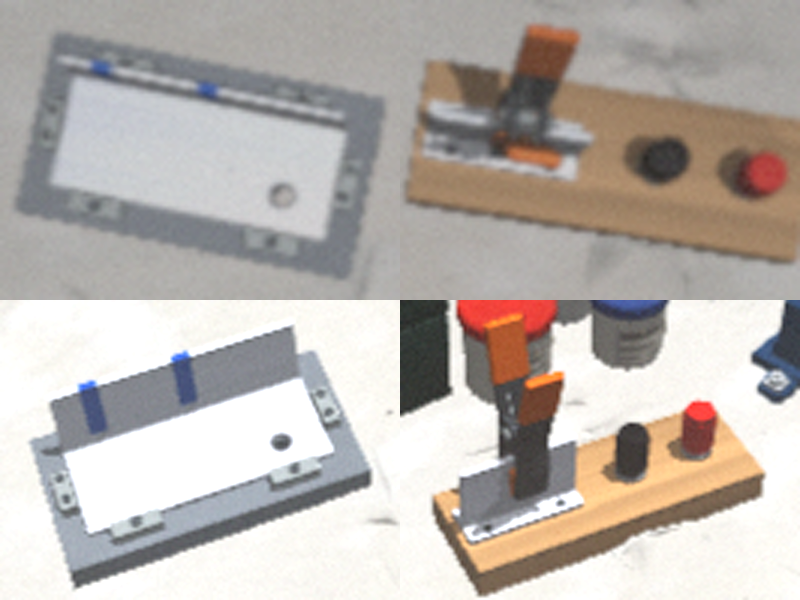

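```bash
cat > h.py <<'E'
import numpy as np,cv2
from scipy.optimize import least_squares
from cell import ctrl,get_image,get_calibration
def proj(c,P):
    T=np.linalg.inv(c["world_from_camera"])
    return cv2.projectPoints(np.float64(P),cv2.Rodrigues(T[:3,:3])[0],T[:3,3],c["mtx"],c["distortion"])[0][:,0]
def place(p,L):
    L=np.float64(L);c,s=np.cos(p[2]),np.sin(p[2])
    return np.c_[p[0]+c*L[:,0]-s*L[:,1],p[1]+s*L[:,0]+c*L[:,1],L[:,2]]
def fit(obs,p0):  # obs: list of (calib, local pts, pixels)
    f=lambda p:np.concatenate([(proj(c,place(p,L))-np.array(q)).ravel() for c,L,q in obs])
    r=least_squares(f,p0,x_scale=[10,10,.1]);return r.x,np.abs(r.fun).max()
def ray(c,uv,z):
    n=cv2.undistortPoints(np.float64([[uv]]),c["mtx"],c["distortion"])[0,0]
    W=c["world_from_camera"];d=W[:3,:3]@[n[0],n[1],1];o=W[:3,3];return (o+d*(z-o[2])/d[2]).round(1)
E
python3 - <<'E'
from h import *
t=get_calibration("top");s=get_calibration("scene")
A=lambda q:np.array(q)/4+[215,187]-.4
B=lambda q:np.array(q)/4+[345,160]-.4
C=lambda q:np.array(q)/[3.008,3]+[180,245]-.3
D=lambda q:np.array(q)/[3.008,3]+[290,150]-.3
F=[(47,86,20),(47,-86,20),(-47,-86,20),(-47,86,20)]
ft=(t,F,A([(58,35),(385,97),(350,280),(17,208)]));fs=(s,F,C([(32,140),(315,52),(370,172),(72,270)]))
# bracket frame: flange x 26..30 -> mid 28, z above bench; hole at (-12,-45,24)
G=[(28,70,74),(28,-70,74),(28,43,74),(28,1,74),(-12,-45,24)]
bt=(t,G,A([(60,60),(345,118),(99,66),(207,88),(282,195)]));bs=(s,G,C([(52,102),(295,25),(88,83),(180,53),(281,141)]))
S=[(36,100,26),(-36,100,26),(-36,-100,26)]
st=(t,S,B([(27,60),(5,197),(395,260)]));ss=(s,S+[(36,-100,26)],D([(34,195),(78,270),(363,172),(328,102)]))
for n,a,b in(("fix",ft,fs),("brk",bt,bs),("stand",st,ss)):
    for o in([a],[b],[a,b]):print(n,*fit(o,[500,200,-.2]))
for n,q,w in(("red",(368,168),(300,108)),("blk",(270,152),(233,130))):print(n,ray(t,B(q),62),ray(s,D(w),62))
# small calibration check on flange height above foot and wrist
w=get_calibration("wrist");e=ctrl.read_state();print(w,e["eef_pos"],e["tool_rot"])
E
```

```text
fix [ 4.93857398e+02  3.46465546e+02 -2.20885857e-01] 1.2211305568079922
fix [ 4.93878554e+02  3.47442164e+02 -2.32366200e-01] 0.8838265271176624
fix [ 4.93909529e+02  3.47029436e+02 -2.26734575e-01] 1.4548807901216207
brk [ 4.93588071e+02  3.47251789e+02 -2.22786989e-01] 3.187539385690883
brk [ 4.93970912e+02  3.47299415e+02 -2.27241733e-01] 3.1948522648236235
brk [ 4.93765718e+02  3.47283039e+02 -2.24844228e-01] 3.2386272525398567
stand [ 5.40363366e+02  7.92439020e+01 -1.77041876e-01] 0.4746903245049623
stand [ 5.39673905e+02  7.63522339e+01 -2.14663569e-01] 3.5911062849244217
stand [ 5.39455051e+02  7.76133036e+01 -1.97994876e-01] 4.672067226200795
red [529.6   9.4  62. ] [529.7   9.1  62. ]
blk [538.2  57.   62. ] [538.7  55.6  62. ]
{'mtx': array([[426.6806079 ,   0.        , 314.20554004],
       [  0.        , 426.6806079 , 235.01005027],
       [  0.        ,   0.        ,   1.        ]]), 'distortion': array([0.01990734, 0.        , 0.        , 0.        , 0.        ]), 'world_from_camera': array([[ 2.97878221e-01, -9.08180948e-01, -2.94067902e-01,
         2.66619035e+02],
       [-9.54602532e-01, -2.83909270e-01, -9.01639168e-02,
        -5.97430298e+02],
       [-1.60345193e-03,  3.07575831e-01, -9.51522221e-01,
         3.72774883e+02],
       [ 0.00000000e+00,  0.00000000e+00,  0.00000000e+00,
         1.00000000e+00]])} [ 192.43348055 -620.29884979  230.50535666] [-3.13994695e+00  4.70351846e-05  3.00791811e-01]
```

```bash
python3 -m creep '[{"dx":0.355,"dy":0.66,"rz":0.09},{"dx":0.355,"dy":0.66,"rz":0.09},{"dx":0.355,"dy":0.66,"rz":0.09},{"dx":0.355,"dy":0.66,"rz":0.09},{"dx":0.355,"dy":0.66,"rz":0.09}]'
```

```text
$[0]: bad value
```

```bash
python3 -m creep '[{"dx":0.355,"dy":0.66,"dz":0,"rx":0,"ry":0,"rz":0.09,"grip":-1},{"dx":0.355,"dy":0.66,"dz":0,"rx":0,"ry":0,"rz":0.09,"grip":-1},{"dx":0.355,"dy":0.66,"dz":0,"rx":0,"ry":0,"rz":0.09,"grip":-1},{"dx":0.355,"dy":0.66,"dz":0,"rx":0,"ry":0,"rz":0.09,"grip":-1},{"dx":0.355,"dy":0.66,"dz":0,"rx":0,"ry":0,"rz":0.09,"grip":-1}]'
```

```text
clock: 0.72
eef_pos: [335.5, -354.2, 231.2]
tool_rot: [-3.141, -0.001, 0.868]
force: [0.4, -0.7, 0.1]
width: 85.2
gripper_force: 0.0
```

```bash
python3 -m creep '[{"dx":0.355,"dy":0.66,"dz":0,"rx":0,"ry":0,"rz":0.084,"grip":-1},{"dx":0.355,"dy":0.66,"dz":0,"rx":0,"ry":0,"rz":0.084,"grip":-1},{"dx":0.355,"dy":0.66,"dz":0,"rx":0,"ry":0,"rz":0.084,"grip":-1},{"dx":0.355,"dy":0.66,"dz":0,"rx":0,"ry":0,"rz":0.084,"grip":-1},{"dx":0.355,"dy":0.66,"dz":0,"rx":0,"ry":0,"rz":0.084,"grip":-1}]'
python3 -m creep '[{"dx":0.1325,"dy":0.25,"dz":0,"rx":0,"ry":0,"rz":0,"grip":-1},{"dx":0.1325,"dy":0.25,"dz":0,"rx":0,"ry":0,"rz":0,"grip":-1},{"dx":0.1325,"dy":0.25,"dz":0,"rx":0,"ry":0,"rz":0,"grip":-1},{"dx":0.1325,"dy":0.25,"dz":0,"rx":0,"ry":0,"rz":0,"grip":-1},{"dx":0.1325,"dy":0.25,"dz":0,"rx":0,"ry":0,"rz":0,"grip":-1}]'
python3 - <<'E'
from h import *
w=get_calibration("wrist");im=get_image("wrist");cv2.imwrite("pics/w1.png",im[...,::-1]);np.save("w1.npy",w["world_from_camera"])
print(ctrl.read_state()["eef_pos"],proj(w,[[529.6,9.3,62],[538.4,56.3,62]]))
E
```

```text
clock: 1.35
eef_pos: [477.4, -90.3, 231.3]
tool_rot: [3.142, -0.001, 1.396]
force: [0.6, -0.5, 1.0]
width: 85.5
gripper_force: 0.0
clock: 1.98
eef_pos: [528.9, 5.3, 231.1]
tool_rot: [-3.141, 0.001, 1.392]
force: [-0.5, 0.2, 0.7]
width: 85.5
gripper_force: 0.0
[529.05555833   5.4105346  231.22360305] [[315.62720658 201.17629671]
 [316.19554781 135.67330482]]
```

View pics/w1.png

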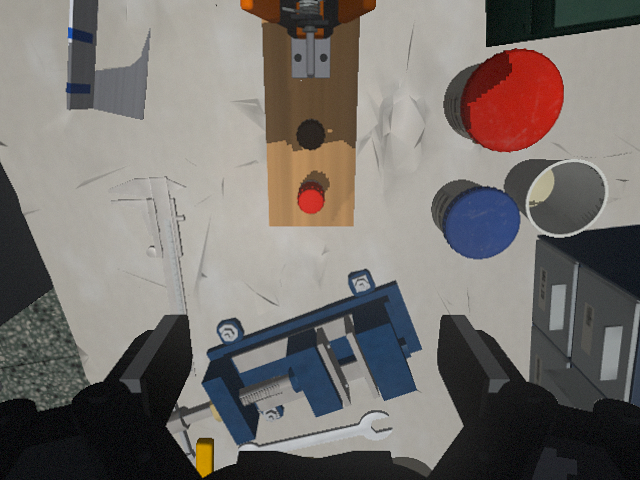

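```bash
python3 - <<'E'
from h import *
t=get_calibration("top");s=get_calibration("scene");w=get_calibration("wrist")
B=lambda q:np.array(q)/4+[345,160]-.4
D=lambda q:np.array(q)/[3.008,3]+[290,150]-.3
print("handle tops ~z160/150: top far",ray(t,B((152,28)),155),"scene far",ray(s,D((107,20)),155),"scene near",ray(s,D((145,78)),155))
print("near handle top view",ray(t,B((132,155)),155),"rivet top",ray(t,B((123,118)),96))
# red top centroid in wrist
im=cv2.imread("pics/w1.png").astype(int);m=((im[...,2]>im[...,1]*2.5)&(im[...,2]>120)).astype(np.uint8);m[:,:280]=0;m[:170]=0;m[240:]=0;m[:,350:]=0
ys,xs=np.nonzero(m);print(xs.min(),xs.max(),ys.min(),ys.max(),xs.mean(),ys.mean());
print("wrist red",ray(w,(xs.mean(),ys.mean()),60),"blk",ray(w,(311,134),62))
print("stand end corners wrist",ray(w,(269,226),26),ray(w,(355,226),26))
E
```

```text
handle tops ~z160/150: top far [579.8 126.1 155. ] scene far [580.8 121.3 155. ] scene near [527.8 132.7 155. ]
near handle top view [524.2 136.5 155. ] rivet top [550.3 132.3  96. ]
297 324 186 212 310.18924302788844 200.4223107569721
wrist red [525.8  10.2  60. ] blk [535.2  58.2  62. ]
stand end corners wrist [485.6 -13.4  26. ] [557.5 -26.3  26. ]
```

```bash
python3 -m creep '[{"dx":-0.004,"dy":0.005,"dz":-0.15,"rx":0,"ry":0,"rz":0,"grip":-1},{"dx":-0.004,"dy":0.005,"dz":-0.3,"rx":0,"ry":0,"rz":0,"grip":-1},{"dx":-0.004,"dy":0.005,"dz":-0.42,"rx":0,"ry":0,"rz":0,"grip":-1},{"dx":-0.004,"dy":0.005,"dz":-0.47,"rx":0,"ry":0,"rz":0,"grip":-1},{"dx":-0.004,"dy":0.005,"dz":-0.488,"rx":0,"ry":0,"rz":0,"grip":-1}]'
python3 -m creep '[{"dx":0,"dy":0,"dz":0,"rx":0,"ry":0,"rz":0,"grip":1},{"dx":0,"dy":0,"dz":0,"rx":0,"ry":0,"rz":0,"grip":1},{"dx":0,"dy":0,"dz":0,"rx":0,"ry":0,"rz":0,"grip":1},{"dx":0,"dy":0,"dz":0,"rx":0,"ry":0,"rz":0,"grip":1},{"dx":0,"dy":0,"dz":0,"rx":0,"ry":0,"rz":0,"grip":1}]'
```

```text
clock: 2.65
eef_pos: [527.1, 8.0, 34.9]
tool_rot: [-3.139, 0.001, 1.392]
force: [-0.2, -0.1, 0.1]
width: 85.3
gripper_force: 0.0
clock: 3.28
eef_pos: [528.5, 9.1, 37.1]
tool_rot: [3.14, -0.0, 1.394]
force: [-1.1, -1.9, 5.8]
width: 18.3
gripper_force: 58.4
```

```bash
python3 -m creep '[{"dx":0,"dy":0,"dz":0.04,"rx":0,"ry":0,"rz":0,"grip":1},{"dx":0,"dy":0,"dz":0.1,"rx":0,"ry":0,"rz":0,"grip":1},{"dx":0,"dy":0,"dz":0.22,"rx":0,"ry":0,"rz":0,"grip":1},{"dx":0,"dy":0,"dz":0.34,"rx":0,"ry":0,"rz":0,"grip":1},{"dx":0,"dy":0,"dz":0.41,"rx":0,"ry":0,"rz":0,"grip":1}]'
python3 -m creep '[{"dx":-0.02,"dy":0.08,"dz":0,"rx":0,"ry":0,"rz":0.025,"grip":1},{"dx":-0.04,"dy":0.2,"dz":0,"rx":0,"ry":0,"rz":0.05,"grip":1},{"dx":-0.06,"dy":0.3,"dz":0,"rx":0,"ry":0,"rz":0.075,"grip":1},{"dx":-0.08,"dy":0.4,"dz":0,"rx":0,"ry":0,"rz":0.1,"grip":1},{"dx":-0.1,"dy":0.5,"dz":0,"rx":0,"ry":0,"rz":0.125,"grip":1}]'
python3 -m creep '[{"dx":-0.02,"dy":0.1,"dz":0,"rx":0,"ry":0,"rz":0.025,"grip":1},{"dx":-0.03,"dy":0.17,"dz":0,"rx":0,"ry":0,"rz":0.05,"grip":1},{"dx":-0.04,"dy":0.23,"dz":0,"rx":0,"ry":0,"rz":0.075,"grip":1},{"dx":-0.04,"dy":0.2425,"dz":-0.1,"rx":0,"ry":0,"rz":0.1,"grip":1},{"dx":-0.04,"dy":0.2425,"dz":-0.15,"rx":0,"ry":0,"rz":0.117,"grip":1}]'
python3 -m creep '[{"dx":0,"dy":0,"dz":0,"rx":0,"ry":0,"rz":0,"grip":1},{"dx":0,"dy":0,"dz":0,"rx":0,"ry":0,"rz":0,"grip":1},{"dx":0,"dy":0,"dz":0,"rx":0,"ry":0,"rz":0,"grip":1},{"dx":0,"dy":0,"dz":0,"rx":0,"ry":0,"rz":0,"grip":1},{"dx":0,"dy":0,"dz":0,"rx":0,"ry":0,"rz":0,"grip":1}]'
python3 - <<'E'
from h import *
w=get_calibration("wrist");im=get_image("wrist");cv2.imwrite("pics/w2.png",im[...,::-1])
e=ctrl.read_state()["eef_pos"]
print(e,proj(w,[[472.1,305.9,24],[472.1,305.9,20],[e[0],e[1],e[2]-32],[e[0],e[1],e[2]+24]]))
E
```

```text
clock: 3.9
eef_pos: [528.8, 9.4, 203.6]
tool_rot: [3.138, -0.001, 1.394]
force: [0.8, -0.3, -1.0]
width: 18.1
gripper_force: 58.6
clock: 4.53
eef_pos: [487.6, 210.2, 201.2]
tool_rot: [3.141, 0.001, 2.185]
force: [0.2, 0.5, -0.1]
width: 18.2
gripper_force: 58.5
clock: 5.15
eef_pos: [471.4, 306.0, 139.6]
tool_rot: [-3.14, -0.0, 2.92]
force: [-0.3, -1.0, 0.3]
width: 18.3
gripper_force: 58.6
clock: 5.78
eef_pos: [472.2, 306.2, 140.5]
tool_rot: [3.141, 0.001, 2.914]
force: [-0.2, 0.7, 0.1]
width: 17.8
gripper_force: 58.6
[472.1547834  306.17573051 140.40634125] [[314.2864175  229.25286115]
 [314.2821586  227.41271983]
 [315.0450709  285.203695  ]
 [315.46017899 358.59574179]]
```

View pics/w2.png

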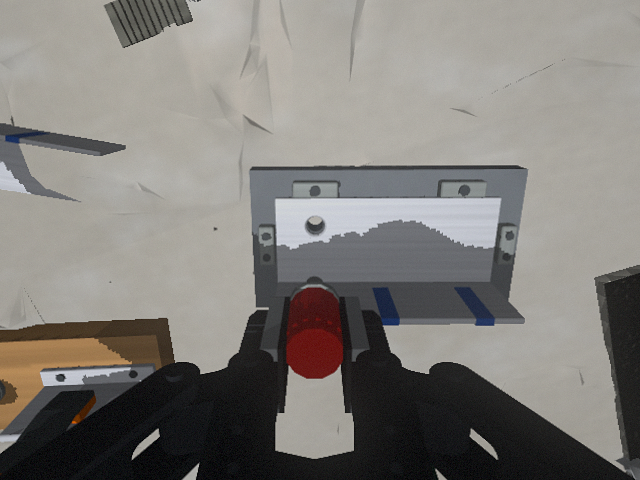

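The hole is at (315,225). The pin in the fingers has its shank foot near (315,281) and its head top near (314,350). I'll zoom in on the hole and the foot.

```bash
python3 - <<'E'
import cv2
im=cv2.imread("pics/w2.png")[205:390,270:360]
cv2.imwrite("pics/c2.png",cv2.convertScaleAbs(cv2.resize(im,None,fx=3.2,fy=3.2,interpolation=cv2.INTER_CUBIC),alpha=1.8))
E
```

```text
(no output)
```

View pics/c2.png

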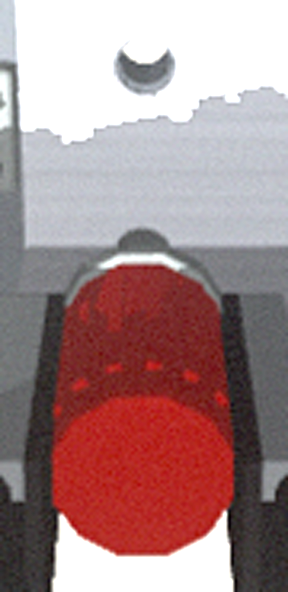

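```bash
python3 -m creep '[{"dx":-0.003,"dy":0.0015,"dz":-0.09,"rx":0,"ry":0,"rz":0,"grip":1},{"dx":-0.003,"dy":0.0015,"dz":-0.15,"rx":0,"ry":0,"rz":0,"grip":1},{"dx":-0.003,"dy":0.0015,"dz":-0.18,"rx":0,"ry":0,"rz":0,"grip":1},{"dx":-0.003,"dy":0.0015,"dz":-0.18,"rx":0,"ry":0,"rz":0,"grip":1},{"dx":-0.003,"dy":0.0015,"dz":-0.18,"rx":0,"ry":0,"rz":0,"grip":1}]'
python3 - <<'E'
from h import *
w=get_calibration("wrist");im=get_image("wrist");cv2.imwrite("pics/w3.png",im[...,::-1])
e=ctrl.read_state()["eef_pos"];x,y,z=e
g=lambda v:(v-[265,200])*4
print(e,g(proj(w,[[x,y,z-31],[x,y,z+25],[x,y,24],[470.8,306.5,24]])))
cv2.imwrite("pics/c3.png",cv2.convertScaleAbs(cv2.resize(im[200:340,265:365,::-1],None,fx=4,fy=4,interpolation=cv2.INTER_CUBIC),alpha=1.8))
E
```

```text
clock: 6.45
eef_pos: [471.3, 307.4, 69.0]
tool_rot: [3.14, 0.001, 2.915]
force: [-0.4, 0.9, -0.4]
width: 17.9
gripper_force: 58.6
[471.34986443 307.35846847  69.05987915] [[200.44338663 346.25981259]
 [202.89234382 644.62525553]
 [200.03154018 296.05512911]
 [191.95409648 293.38555002]]
```

View pics/c3.png

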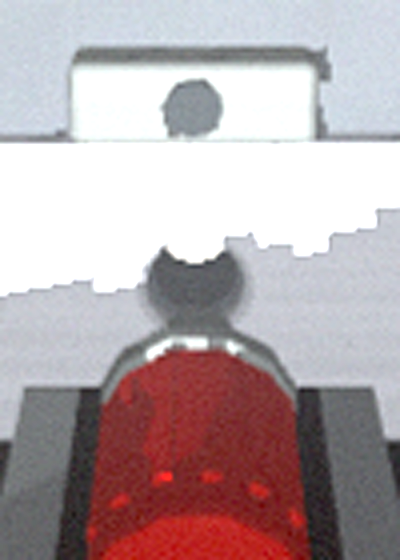

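```bash
python3 - <<'E'
from h import *
w=get_calibration("wrist");x,y,z=ctrl.read_state()["eef_pos"]
g=lambda v:((v-[265,200])*4).round(0).tolist()
d=np.array([-.974,.225])
print(g(proj(w,[[x+d[0]*r,y+d[1]*r,z+h] for r,h in((10.5,-11),(10.5,-7),(10,-7),(4,-29),(4,-11),(10,25),(6+0,24-z),(-6,24-z))])))
E
```

```text
[[201.0, 334.0], [202.0, 351.0], [202.0, 356.0], [201.0, 319.0], [201.0, 394.0], [203.0, 532.0], [200.0, 248.0], [200.0, 341.0]]
```

The hole centre is at crop (196,283) and the pin axis at crop u of about 198. The pin needs to move about 1.1 mm further toward the robot, then go down.

```bash
python3 -m creep '[{"dx":-0.0027,"dy":0,"dz":0,"rx":0,"ry":0,"rz":0,"grip":1},{"dx":-0.0027,"dy":0,"dz":-0.02,"rx":0,"ry":0,"rz":0,"grip":1},{"dx":-0.0027,"dy":0,"dz":-0.03,"rx":0,"ry":0,"rz":0,"grip":1},{"dx":-0.0027,"dy":0,"dz":-0.04,"rx":0,"ry":0,"rz":0,"grip":1},{"dx":-0.0027,"dy":0,"dz":-0.045,"rx":0,"ry":0,"rz":0,"grip":1}]'
```

```text
clock: 7.12
eef_pos: [469.8, 306.8, 49.8]
tool_rot: [-3.142, -0.0, 2.915]
force: [0.9, -0.2, 0.3]
width: 18.1
gripper_force: 58.6
```

```bash
python3 -m creep '[{"dx":0,"dy":0,"dz":-0.01,"rx":0,"ry":0,"rz":0,"grip":1},{"dx":0,"dy":0,"dz":-0.018,"rx":0,"ry":0,"rz":0,"grip":1},{"dx":0,"dy":0,"dz":-0.026,"rx":0,"ry":0,"rz":0,"grip":1},{"dx":0,"dy":0,"dz":-0.032,"rx":0,"ry":0,"rz":0,"grip":1},{"dx":0,"dy":0,"dz":-0.036,"rx":0,"ry":0,"rz":0,"grip":1}]'
```

```text
clock: 7.75
eef_pos: [470.5, 307.0, 35.8]
tool_rot: [3.141, 0.001, 2.914]
force: [3.0, 0.4, 2.7]
width: 18.1
gripper_force: 58.9
```

```bash
python3 -m creep '[{"dx":0,"dy":0,"dz":-0.004,"rx":0,"ry":0,"rz":0,"grip":1},{"dx":0,"dy":0,"dz":-0.004,"rx":0,"ry":0,"rz":0,"grip":1},{"dx":0,"dy":0,"dz":-0.004,"rx":0,"ry":0,"rz":0,"grip":1},{"dx":0,"dy":0,"dz":-0.004,"rx":0,"ry":0,"rz":0,"grip":0.1},{"dx":0,"dy":0,"dz":-0.004,"rx":0,"ry":0,"rz":0,"grip":0.1}]'
python3 -m creep '[{"dx":0,"dy":0,"dz":0,"rx":0,"ry":0,"rz":0,"grip":0.1},{"dx":0,"dy":0,"dz":0,"rx":0,"ry":0,"rz":0,"grip":0.1},{"dx":0,"dy":0,"dz":0.05,"rx":0,"ry":0,"rz":0,"grip":0.1},{"dx":0,"dy":0,"dz":0.15,"rx":0,"ry":0,"rz":0,"grip":0.1},{"dx":0,"dy":0,"dz":0.28,"rx":0,"ry":0,"rz":0,"grip":0.1}]'
python3 -m creep '[{"dx":0,"dy":0,"dz":0.1,"rx":0,"ry":0,"rz":0,"grip":0.1},{"dx":0,"dy":0,"dz":0.1,"rx":0,"ry":0,"rz":0,"grip":-1},{"dx":0,"dy":0,"dz":0.1,"rx":0,"ry":0,"rz":0,"grip":-1},{"dx":0,"dy":0,"dz":0.1,"rx":0,"ry":0,"rz":0,"grip":-1},{"dx":0,"dy":0,"dz":0.1,"rx":0,"ry":0,"rz":0,"grip":-1}]'
python3 - <<'E'
from h import *
w=get_calibration("wrist");im=get_image("wrist");cv2.imwrite("pics/w4.png",im[...,::-1])
print(proj(w,[[470.2,306.8,60],[470.2,306.8,26]]))
E
```

```text
clock: 8.38
eef_pos: [468.3, 306.5, 33.6]
tool_rot: [-3.14, -0.002, 2.915]
force: [0.6, -0.2, -0.7]
width: 38.3
gripper_force: 0.0
clock: 9.0
eef_pos: [469.2, 306.5, 147.8]
tool_rot: [-3.141, -0.001, 2.915]
force: [0.7, 0.5, 0.3]
width: 38.2
gripper_force: 0.0
clock: 9.62
eef_pos: [469.2, 306.4, 185.2]
tool_rot: [-3.14, -0.001, 2.915]
force: [0.9, 0.3, 1.2]
width: 85.4
gripper_force: 0.0
[[316.0028522  227.06988718]
 [315.87093246 213.60868877]]
```

View pics/w4.png

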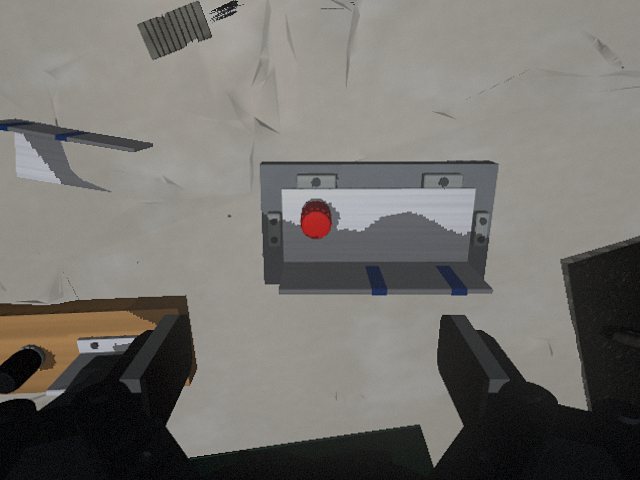

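The red pin stands in the hole, its head centre at (316,222), shadowed and upright. The flange's top edge runs along v≈291, with bare metal between u≈386 and 448.

```bash
python3 - <<'E'
from h import *
w=get_calibration("wrist")
im=cv2.imread("pics/w4.png")
m=(im[...,2].astype(int)>2.5*im[...,1]+20);m[:180]=0;m[250:]=0;m[:,:290]=0;m[:,345:]=0
ys,xs=np.nonzero(m&(im[...,2]>170));print("red",xs.min(),xs.max(),ys.min(),ys.max())
b=(im[...,0].astype(int)>im[...,2]+40)
for v in(270,280,288,290,292,294):
    x=np.nonzero(b[v])[0];x=x[(x>340)&(x<490)];print(v,x.min() if len(x) else None,[int(q) for q in x[:-1][np.diff(x)>3]],[int(q) for q in x[1:][np.diff(x)>3]],x.max() if len(x) else None)
c=im[255:305,410].mean(1).round().astype(int);print(c.tolist())
p=[493.77,347.28,-.2248]
print(proj(w,place(p,[(28,22,74),(26,22,74),(30,22,74),(28,43,74),(28,1,74),(-12,-45,60)])).round(1).tolist())
print("be wrist",ray(w,(417,291),74))
E
```

```text
red 303 325 213 235
270 None [] [] None
280 None [] [] None
288 None [] [] None
290 372 [386] [452] 466
292 372 [386] [452] 466
294 372 [385] [452] 466
[95, 93, 97, 95, 95, 95, 88, 70, 65, 66, 68, 65, 64, 62, 63, 64, 64, 64, 65, 61, 65, 62, 64, 67, 66, 62, 61, 66, 63, 62, 64, 66, 60, 68, 85, 95, 98, 96, 91, 115, 144, 140, 143, 142, 138, 143, 140, 143, 139, 140]
[[417.9, 294.6], [418.1, 291.8], [417.7, 297.4], [450.2, 294.7], [385.7, 294.6], [315.3, 229.8]]
be wrist [523.3 362.3  74. ]
```

```bash
python3 -m creep '[{"dx":0.02,"dy":-0.1,"dz":0.08,"rx":0,"ry":0,"rz":-0.025,"grip":-1},{"dx":0.04,"dy":-0.2,"dz":0.15,"rx":0,"ry":0,"rz":-0.05,"grip":-1},{"dx":0.08,"dy":-0.3,"dz":0.19,"rx":0,"ry":0,"rz":-0.075,"grip":-1},{"dx":0.12,"dy":-0.4,"dz":0.19,"rx":0,"ry":0,"rz":-0.1,"grip":-1},{"dx":0.16,"dy":-0.5,"dz":0.19,"rx":0,"ry":0,"rz":-0.125,"grip":-1}]'
python3 -m creep '[{"dx":0.04,"dy":-0.067,"dz":0,"rx":0,"ry":0,"rz":-0.025,"grip":-1},{"dx":0.04,"dy":-0.067,"dz":0,"rx":0,"ry":0,"rz":-0.05,"grip":-1},{"dx":0.04,"dy":-0.067,"dz":0,"rx":0,"ry":0,"rz":-0.075,"grip":-1},{"dx":0.04,"dy":-0.067,"dz":0,"rx":0,"ry":0,"rz":-0.1,"grip":-1},{"dx":0.04,"dy":-0.067,"dz":0,"rx":0,"ry":0,"rz":-0.117,"grip":-1}]'
python3 - <<'E'
from h import *
w=get_calibration("wrist");im=get_image("wrist");cv2.imwrite("pics/w5.png",im[...,::-1])
print(proj(w,[[550,132,160],[550,132,76],[538.4,57.5,62]]))
E
```

```text
clock: 10.3
eef_pos: [534.1, 105.5, 262.1]
tool_rot: [3.142, -0.0, 2.124]
force: [0.4, -1.1, 0.5]
width: 85.2
gripper_force: 0.0
clock: 10.92
eef_pos: [549.4, 80.1, 261.6]
tool_rot: [-3.141, 0.0, 1.39]
force: [1.0, 0.8, -0.5]
width: 85.6
gripper_force: 0.0
[[300.76702258 147.69061119]
 [304.1792174  134.94341715]
 [307.40163521 225.86787185]]
```

View pics/w5.png

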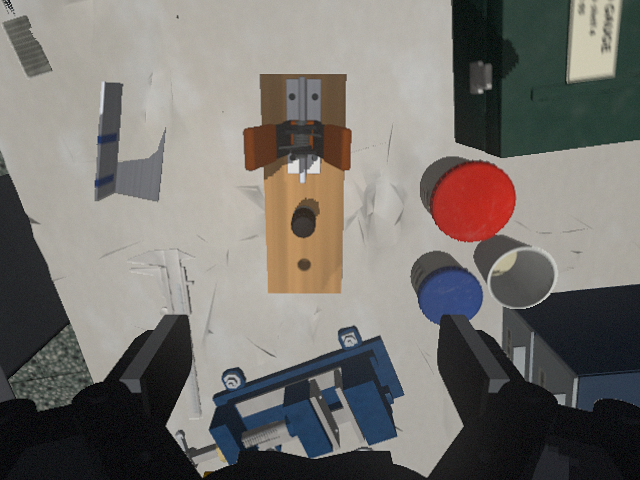

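The clip sits square in view. Its handle tops have outer edges at u=244 and 351 and centre v≈148, which puts the clip centre near (548,132). I'll go over it and down.

```bash
python3 -m creep '[{"dx":-0.004,"dy":0.08,"dz":0,"rx":0,"ry":0,"rz":0,"grip":-1},{"dx":-0.004,"dy":0.13,"dz":0,"rx":0,"ry":0,"rz":0,"grip":-1},{"dx":-0.004,"dy":0.13,"dz":0,"rx":0,"ry":0,"rz":0,"grip":-1},{"dx":-0.004,"dy":0.13,"dz":-0.08,"rx":0,"ry":0,"rz":0,"grip":-1},{"dx":-0.004,"dy":0.13,"dz":-0.15,"rx":0,"ry":0,"rz":0,"grip":-1}]'
python3 -m creep '[{"dx":0,"dy":0,"dz":-0.06,"rx":0,"ry":0,"rz":0,"grip":-1},{"dx":0,"dy":0,"dz":-0.12,"rx":0,"ry":0,"rz":0,"grip":-1},{"dx":0,"dy":0,"dz":-0.17,"rx":0,"ry":0,"rz":0,"grip":-1},{"dx":0,"dy":0,"dz":-0.2,"rx":0,"ry":0,"rz":0,"grip":-1},{"dx":0,"dy":0,"dz":-0.2,"rx":0,"ry":0,"rz":0,"grip":-1}]'
python3 -m creep '[{"dx":0,"dy":0,"dz":0,"rx":0,"ry":0,"rz":0,"grip":0},{"dx":0,"dy":0,"dz":0,"rx":0,"ry":0,"rz":0,"grip":0.2},{"dx":0,"dy":0,"dz":0,"rx":0,"ry":0,"rz":0,"grip":0.35},{"dx":0,"dy":0,"dz":0,"rx":0,"ry":0,"rz":0,"grip":1},{"dx":0,"dy":0,"dz":0,"rx":0,"ry":0,"rz":0,"grip":1}]'
```

```text
clock: 11.6
eef_pos: [548.4, 130.3, 201.3]
tool_rot: [3.141, 0.001, 1.393]
force: [-0.0, 0.2, 0.2]
width: 85.5
gripper_force: 0.0
clock: 12.22
eef_pos: [547.8, 131.1, 121.4]
tool_rot: [-3.14, 0.001, 1.394]
force: [0.4, 0.4, -0.0]
width: 85.5
gripper_force: 0.0
clock: 12.85
eef_pos: [548.1, 132.0, 122.2]
tool_rot: [3.142, 0.0, 1.394]
force: [0.1, 0.6, -1.4]
width: 26.8
gripper_force: 64.0
```

```bash
python3 -m creep '[{"dx":0,"dy":0,"dz":0,"rx":0,"ry":0,"rz":0,"grip":1},{"dx":0,"dy":0,"dz":0.02,"rx":0,"ry":0,"rz":0,"grip":1},{"dx":0,"dy":0,"dz":0.05,"rx":0,"ry":0,"rz":0,"grip":1},{"dx":0,"dy":0,"dz":0.1,"rx":0,"ry":0,"rz":0,"grip":1},{"dx":0,"dy":0,"dz":0.18,"rx":0,"ry":0,"rz":0,"grip":1}]'
python3 -m creep '[{"dx":0,"dy":0,"dz":0.1,"rx":0,"ry":0,"rz":0,"grip":1},{"dx":0,"dy":0,"dz":0.1,"rx":0,"ry":0,"rz":0,"grip":1},{"dx":0,"dy":0,"dz":0.1,"rx":0,"ry":0,"rz":0,"grip":1},{"dx":0,"dy":0,"dz":0.1,"rx":0,"ry":0,"rz":0,"grip":1},{"dx":0,"dy":0,"dz":0.1,"rx":0,"ry":0,"rz":0,"grip":1}]'
python3 - <<'E'
from h import *
w=get_calibration("wrist");im=get_image("wrist");cv2.imwrite("pics/w6.png",im[...,::-1])
s=get_image("scene");cv2.imwrite("pics/s6.png",s[...,::-1])
x,y,z=ctrl.read_state()["eef_pos"];print(x,y,z,proj(w,[[x,y,z-26],[x,y,z+19]]))
o=np.hstack([im[160:480,150:470],cv2.resize(s[60:220,260:420],(320,320))]);cv2.imwrite("pics/c6.png",cv2.convertScaleAbs(o[...,::-1],alpha=1.5))
E
```

```text
clock: 13.48
eef_pos: [547.7, 131.9, 195.0]
tool_rot: [-3.141, 0.0, 1.394]
force: [0.8, -0.2, -0.8]
width: 27.4
gripper_force: 64.0
clock: 14.1
eef_pos: [547.6, 131.8, 233.2]
tool_rot: [-3.14, 0.001, 1.394]
force: [-0.2, 0.5, -1.3]
width: 27.2
gripper_force: 64.0
547.810645135297 131.9379188001906 233.46929114724742 [[317.1737548  287.70686792]
 [317.90527954 345.79623153]]
```

View pics/c6.png

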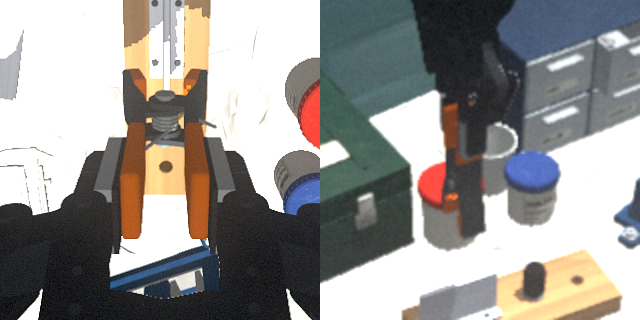

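The clip is held wide open, handles parallel and clear of the rail, with the black pin undisturbed. Now carry it over the flange.

```bash
python3 -m creep '[{"dx":-0.01,"dy":0.06,"dz":0,"rx":0,"ry":0,"rz":-0.0015,"grip":1},{"dx":-0.02,"dy":0.18,"dz":0,"rx":0,"ry":0,"rz":-0.003,"grip":1},{"dx":-0.03,"dy":0.3,"dz":0,"rx":0,"ry":0,"rz":-0.0045,"grip":1},{"dx":-0.045,"dy":0.42,"dz":0,"rx":0,"ry":0,"rz":-0.006,"grip":1},{"dx":-0.06,"dy":0.5,"dz":0,"rx":0,"ry":0,"rz":-0.0076,"grip":1}]'
python3 -m creep '[{"dx":0,"dy":0.05,"dz":0,"rx":0,"ry":0,"rz":0,"grip":1},{"dx":0,"dy":0.0775,"dz":0,"rx":0,"ry":0,"rz":0,"grip":1},{"dx":0,"dy":0.0775,"dz":-0.08,"rx":0,"ry":0,"rz":0,"grip":1},{"dx":0,"dy":0.0775,"dz":-0.15,"rx":0,"ry":0,"rz":0,"grip":1},{"dx":0,"dy":0.0775,"dz":-0.17,"rx":0,"ry":0,"rz":0,"grip":1}]'
python3 -m creep '[{"dx":0,"dy":0,"dz":0,"rx":0,"ry":0,"rz":0,"grip":1},{"dx":0,"dy":0,"dz":0,"rx":0,"ry":0,"rz":0,"grip":1},{"dx":0,"dy":0,"dz":0,"rx":0,"ry":0,"rz":0,"grip":1},{"dx":0,"dy":0,"dz":0,"rx":0,"ry":0,"rz":0,"grip":1},{"dx":0,"dy":0,"dz":0,"rx":0,"ry":0,"rz":0,"grip":1}]'
python3 - <<'E'
from h import *
w=get_calibration("wrist");im=get_image("wrist");s=get_image("scene")
x,y,z=ctrl.read_state()["eef_pos"]
g=lambda v:((v-[150,100])*1.25).round(0).tolist()
print(x,y,z,g(proj(w,[[524,362.9,74],[x,y,74],[x,y,z-26-37],[x,y,z-26]])))
print("scene",((proj(get_calibration("scene"),[[524,362.9,74],[x,y,z-63]])-[170,140])*2.5).round().tolist())
o=np.hstack([cv2.resize(im[100:420,150:470],(400,400)),cv2.resize(s[140:300,170:330],(400,400))]);cv2.imwrite("pics/c7.png",cv2.convertScaleAbs(o[...,::-1],alpha=1.5))
E
```

```text
clock: 14.82
eef_pos: [523.1, 334.9, 233.7]
tool_rot: [-3.141, -0.001, 1.348]
force: [0.9, 0.7, -1.2]
width: 26.8
gripper_force: 64.0
clock: 15.45
eef_pos: [524.1, 360.6, 164.2]
tool_rot: [-3.14, 0.004, 1.344]
force: [-0.9, 0.3, -1.3]
width: 26.9
gripper_force: 64.0
clock: 16.08
eef_pos: [524.2, 363.0, 166.4]
tool_rot: [3.141, -0.0, 1.346]
force: [0.6, 0.2, -0.6]
width: 27.0
gripper_force: 64.0
524.1410512756937 362.99862632857065 166.20883468763768 [[207.0, 174.0], [207.0, 174.0], [207.0, 196.0], [208.0, 235.0]]
scene [[138.0, 324.0], [131.0, 295.0]]
```

View pics/c7.png

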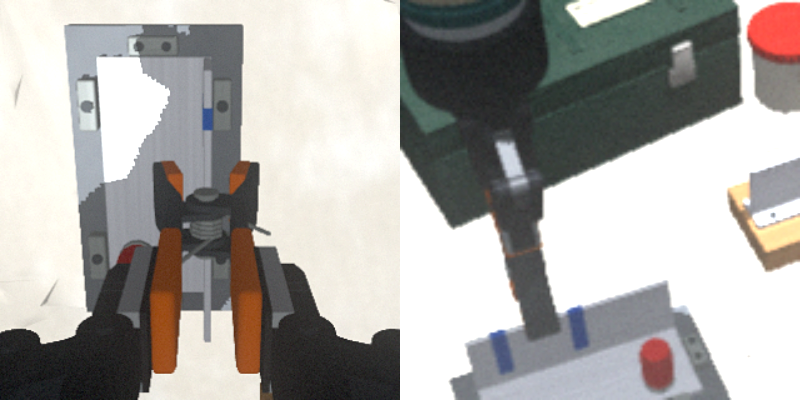

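The flange sits centred between the jaws: it is at u≈207 in the crop and the jaws span 156–257. In the scene view the clip is midway between the tapes. Lowering gently.

```bash
python3 -m creep '[{"dx":0,"dy":0,"dz":-0.025,"rx":0,"ry":0,"rz":0,"grip":1},{"dx":0,"dy":0,"dz":-0.05,"rx":0,"ry":0,"rz":0,"grip":1},{"dx":0,"dy":0,"dz":-0.075,"rx":0,"ry":0,"rz":0,"grip":1},{"dx":0,"dy":0,"dz":-0.1,"rx":0,"ry":0,"rz":0,"grip":1},{"dx":0,"dy":0,"dz":-0.1125,"rx":0,"ry":0,"rz":0,"grip":1}]'
python3 -m creep '[{"dx":0,"dy":0,"dz":0,"rx":0,"ry":0,"rz":0,"grip":1},{"dx":0,"dy":0,"dz":0,"rx":0,"ry":0,"rz":0,"grip":1},{"dx":0,"dy":0,"dz":0,"rx":0,"ry":0,"rz":0,"grip":1},{"dx":0,"dy":0,"dz":0,"rx":0,"ry":0,"rz":0,"grip":1},{"dx":0,"dy":0,"dz":0,"rx":0,"ry":0,"rz":0,"grip":1}]'
python3 - <<'E'
from h import *
im=get_image("wrist");s=get_image("scene")
o=np.hstack([cv2.resize(im[100:420,150:470],(400,400)),cv2.resize(s[180:300,170:290],(400,400))]);cv2.imwrite("pics/c8.png",cv2.convertScaleAbs(o[...,::-1],alpha=1.5))
E
```

```text
clock: 16.8
eef_pos: [523.8, 362.7, 120.1]
tool_rot: [-3.141, 0.001, 1.346]
force: [0.2, -0.6, -0.7]
width: 27.3
gripper_force: 64.0
clock: 17.42
eef_pos: [524.2, 363.0, 121.3]
tool_rot: [3.141, -0.0, 1.346]
force: [0.0, 1.2, -0.3]
width: 26.9
gripper_force: 64.0
```

View pics/c8.png

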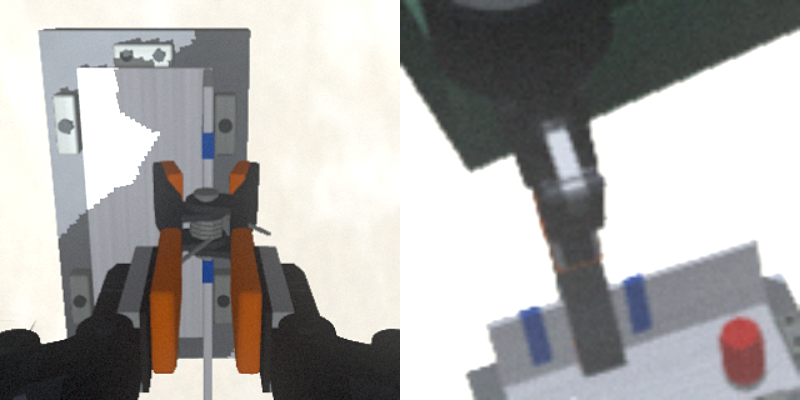

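The clip is astride the flange, centred and midway between the tapes, with no force on it and the red pin home. I'm handing it in.

```bash
python3 -c "
from cell import ctrl
print(ctrl.finish_job())"
```

```text
the job is handed in; nothing more can be done
None
```

I've handed the job in, but the hand-in returned no verdict. By the last pictures and readings, the red pin is home and let go, and the clip is held wide open astride the flange, midway between the tapes, with no contact force showing. The black pin was still in its hole when last in view, and the arm never went near the coupon.

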